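# Unlock the vial rack's keeper bar and lay it in the drip tray

## Task

Free the steel keeper bar from the vial rack: push it endwise against the spring plunger until it stops and its other end comes out from under the hooked lip, raise that end over the lip, and draw the bar out endwise through the two staples without forcing it. Then lay it flat in the long white drip tray, upstanding grip uppermost, and let go only once it is down; leave the glassware, loose vials and marker pen standing where they are.

Things in the scene. Friction and masses are not known exactly. Their poses are not given: they have to be found in the camera images.
- rack: Vial rack fixed to the bench; origin under its middle, x from lip end to plunger end, y across, z up (its mm used below). Grey base x -120..132, y +-42; white block with capped vials up to z 66. The bar lies along x on two posts with tops at z 70: near post x -107..-72 with cheeks beside the bar (inner y +-10.5, up to z 77), far post x 64..134. Plunger housing x 118..134, top z 94; frame rails y +-16..20, top z 67.
- lip (a point): Top edge of the lip wall's inner face (rack x -91, z 82). A steel hook plate (40 wide, z 82..88) lies on it and overhangs the bar's end by 5 to 13 mm. Hook and the two stop shoulders behind the bar's far end are one clamped frame whose setting differs each time and is not reported: pushed back until it stops firmly on the shoulders, the bar is always clear of the hook by 4.5 mm, no more.
- staple_a (a point): Middle of the roof's underside (rack x 18, z 96) of the steel staple nearer the lip, bridging the bar: 8 mm long in x, legs leave y +-11.5 free, top at z 101. With its far end on the far post and pushed back, the bar can be tilted about 6 to 10 degrees, lip end up: enough to clear the lip without jamming in the staples.
- staple_b (a point): Middle of the roof's underside (rack x 78, z 88) of the second, lower staple, on the far post: 8 mm long in x, legs leave y +-11.5 free, top at z 93.
- bar: Steel keeper bar, 180 x 16 x 10 mm, about 0.28 kg (varies), with an upstanding grip on top: 30 long (x -62..-32) x 14 wide (y) x 36 tall (z 10..46). Origin at the middle of its underside, x from the near (lip, grip) end to the far (plunger) end, z up. At the start it lies in the rack, parallel to rack x, its near end pressed against the lip's wall.
- bar_near (a point): the bar's near end (bar x = -90 mm), on the underside
- bar_far (a point): the bar's far end (bar x = +90 mm), on the underside
- plunger (a joint): Travel in m of the brass spring plunger between the stop shoulders at the bar's far end, growing towards rack +x; about 0.0025 at the start. It pushes the bar towards the lip with about 2.3 N at the start, rising 0.3 N per mm (up to 7.5 N). The shoulders stop the bar, rigidly, 9.5 to 17.5 mm back, depending on the frame's setting.
- tray: Long shallow white drip tray fixed to the bench, 226 long (its x) x 58 wide (its y) x 14 mm tall outside, walls and floor 5 mm thick; origin under its middle, floor at z 5 mm. The bar may lie in it either way round.
- flask_a: glass conical flask, 76 mm base, 112 mm tall, bystander; origin under its middle
- flask_b: larger glass conical flask, 84 mm base, 123 mm tall, bystander; origin under its middle
- flask_c: smaller glass conical flask, 68 mm base, 101 mm tall, bystander; origin under its middle
- amber: amber glass bottle with black cap, 76 mm wide, 170 mm tall, bystander; origin under its middle
- vial_a: loose glass vial with white cap, 27 mm wide, 60 mm tall, bystander; origin under its middle
- vial_b: second such loose vial, 27 mm wide, 60 mm tall, bystander; origin under its middle
- marker: black marker pen lying down, 130 x 12 x 12 mm (origin under its middle), bystander
Mind the look-alikes: they are no part of the job. Leave any pink look-alike of the tray alone.

How it is judged:
On the way, in this order (a step that is already met when the one before it is completed fails the run):
1. the bar's near end is raised above the lip (top of the hook at 88 mm) while its far end is still under both staples (z of bar_near in the frame of rack above 0.089 m and x of bar_far in the frame of rack above 0.08 m), for 0.1 s.
2. the bar has been drawn out endwise over the lip, its far end clear of both staples (x of bar_far in the frame of rack below 0.012 m and x of bar_near in the frame of rack below -0.12 m), for 0.1 s.
At the end, for the whole second after the job is handed in: The bar lies inside the tray flat on its floor (underside within 2.5 mm of the floor, tilt under 0.06 rad), grip uppermost, at rest and released (z of bar in the frame of tray between 0.002 and 0.0075 m and angle between bar's own z axis and vertical below 0.06 rad and x of bar in the frame of tray between -0.022 and 0.022 m and y of bar in the frame of tray between -0.02 and 0.02 m and angle between the x axis of bar and the x axis of tray, either way round below 0.25 rad and linear speed of bar below 0.02 m/s and contact force between the fingers and bar below 0.1 N); the robot touches nothing.
It fails at once if the bar is forced against the rack (over 40 N) (contact force between bar and rack above 40 N).
It fails at once if the bar is let go over the tray before it is down (its middle more than 15 mm above the tray's floor) (horizontal distance between bar and tray below 0.15 m and z of bar in the frame of tray above 0.02 m and x of bar_far in the frame of rack below -0.02 m and contact force between the fingers and bar below 0.02 N).
It fails at once if a flask, bottle, loose vial or the marker is moved more than 30 mm or tipped over (distance of any of flask_a, flask_b, flask_c, amber, vial_a, vial_b, marker from where it was at the start of the episode above 0.03 m or angle between any of flask_a, flask_b, flask_c, amber, vial_a, vial_b, marker's own z axis and vertical above 0.5 rad).
It also fails if it takes over 48 s, if anything falls off the work surface, if the arm or the gripper's body presses on something with over 40 N, if the wrist force passes 120 N, or if a joint passes its speed limit or range.

## Robot

A 6-joint arm with a two-finger parallel gripper is mounted at the origin on the work surface. World frame = base frame: x ahead of the robot, y to its left, z up, the work surface at z = 0. Lengths are in m, angles in rad, forces in N, time in s.
With the tool pointing down it reaches from about 0.35 to 0.775 m from the base axis. Payload 7.3 kg.
Tool frame: the origin (TCP) lies at the very end of the fingers, on their centre line; the grasp point (between the pads) lies 19 mm behind it; z points along the fingers, y is the line along which they close (so a half turn about z gives the same grasp; the last joint's range is limited). The gripper opens to 92 mm and grips with 3 to 60 N. Pads are 19 mm wide; open, the fingers measure 130 mm over their backs; the gripper's body (75 mm by 190 mm) begins 47 mm behind the grasp point.
Start: joints at [1.011, 0.342, 1.524, -0, 1.275, -0.146], TCP at [0.211, 0.481, 0.227] pointing down, gripper open.
Joint ranges: [-2.53, 2.53], [-0.77, 2.02], [0.04, 2.7], [-1, 4.14], [0.28, 2.66], [-3.11, 3.11]. Speed limits (rad/s): [2.57, 2.57, 3.14, 3.14, 3.14, 3.14].

## Interface

Orientations are given as [roll, pitch, yaw] about the fixed x, y, z axes, in that order (R = Rz(yaw) Ry(pitch) Rx(roll)).
In Python, from cell import * gives the robot as it stands.
- The arm moves only by the tool step_arm, never from a script. Its argument "commands" is a list of rows, each a list of 7 numbers: the opening, from 0 (shut) to 1 (fully open), then the shift along the world's x, y, z in cm, then the turn, a rotation vector about the world's x, y, z in rad. A call has 1 to 5 rows; each row is the pose to reach, as a shift and turn from the pose commanded when the call began; what a row does not reach only later rows make up. A row lasts 1/12 s, in which the tool goes at most 41.7 mm and 7.16 degrees, less where a joint would pass 70% of its speed; a pose out of reach is approached as far as the arm can. A call with a gripper value outside its range is refused whole. The fingers move at their own pace and stop on an object; "grip_force" is the grip in N (left out, the last holds). Time passes only in rows, so rows that repeat a pose let the fingers close. It gives the time, the measured TCP pose, the force, the opening and the grip force at its end, in the units of the state.
- observe(): the state, without advancing time (a new reading comes with each control period).
- read_camera(name): name is "scene" or "top"; returns the picture (420x560x3 uint8, red, green, blue); there is no depth.
- camera_model(name): a dict with "vfov" (degrees; the focal length in pixels is half the picture's height over the tangent of half this angle, whatever the lens; pixels are square), "cx", "cy" (the principal point, pixels), "world_to_cam" (4x4, takes a point from world to camera coordinates). Camera axes: x right, y up, looking along -z (the intrinsics and any distortion apply to the point x, -y, -z); pixel columns grow to the right and rows downward; lengths in m; the calibration is good to about 2 mm. A picture is of the moment at which its call begins. camera_model takes no time and is no camera call.
- hand_in(): hands the job in; it is judged then, once.
The state is a dict: "time": time; "qpos": joint angles; "qvel": joint speeds; "joint_efforts": joint torques, N m; "tool_pos": TCP position; "tool_rot": TCP orientation; "contact_force": force on the tool from outside, world axes, zero at the start; "torque": the same for the moment, N m; "opening": finger opening in m; "grip_force": force on a finger pad.
Only numpy, scipy, OpenCV 4.12 (cv2) and the standard library are available. Lean on these libraries where they do the work, as an engineer would, in place of code of your own. Each camera call takes 0.05 s, during which the arm holds its last target. There are 200 camera calls.

## Working session

There is one attempt and no reset: what is moved stays moved. The work goes in short steps, Python scripts to look and compute and a tool call to move; the robot and the scene stay as the last step left them, time stands still between calls to the robot, and variables do not carry over. Pictures are saved under pics/ and viewed, at most 10 in all, crops included, and the job is handed in when it is done.

Besides the shell and the picture viewer there is one more tool, called after "Call:" as name([rows], argument=value, ...), one row to a line, values as JSON. step_arm: Moves the arm, as the interface text tells. Its arguments: {"type":"object","properties":{"commands":{"type":"array"},"grip_force":{"type":"number"}},"required":["commands"]}

```bash
ls; mkdir -p pics; python3 - <<'E'
from cell import *
import cv2
for n in("scene","top"):
    im=read_camera(n); cv2.imwrite(f"pics/{n}0.png",im[:,:,::-1]); m=camera_model(n); print(n,m)
print(observe())
E
```

```text
pics
scene {'vfov': 45.93647756450581, 'cx': 281.0054173467295, 'cy': 210.4403256175151, 'world_to_cam': array([[-0.85182066,  0.52339108, -0.02152552,  0.47629939],
       [-0.29727302, -0.44916141,  0.84254542,  0.00544449],
       [ 0.43131232,  0.72409655,  0.53819502, -1.36126839],
       [ 0.        ,  0.        ,  0.        ,  1.        ]])}
top {'vfov': 49.55164028059755, 'cx': 270.75980985864356, 'cy': 202.79720238241018, 'world_to_cam': array([[ 3.70367439e-02, -9.99313317e-01, -1.08397334e-03,
        -1.30161857e-01],
       [ 9.78479489e-01,  3.60442126e-02,  2.03171615e-01,
        -4.86863559e-01],
       [-2.02993029e-01, -8.58546076e-03,  9.79142543e-01,
        -1.21681997e+00],
       [ 0.00000000e+00,  0.00000000e+00,  0.00000000e+00,
         1.00000000e+00]])}
{'time': 0.1, 'qpos': array([ 1.01100510e+00,  3.42616253e-01,  1.52490556e+00,  6.64022250e-06,
        1.27540963e+00, -1.45951381e-01]), 'qvel': array([ 2.03881344e-04,  8.26943273e-05, -2.10085014e-03,  3.06709691e-04,
        3.62143161e-04, -1.85826031e-03]), 'joint_efforts': array([ 1.08484714e-03, -4.32006347e+01, -2.44693476e+01,  7.17545184e-02,
        5.25399204e-02,  1.62126662e-05]), 'tool_pos': array([0.21087898, 0.48039402, 0.22613912]), 'tool_rot': array([-3.14026903e+00, -2.00986617e-04,  2.72775074e+00]), 'contact_force': array([-0.75427564, -1.14419671, -0.87944154]), 'torque': array([-0.05956543, -0.01487415, -0.02672806]), 'grip_force': 0.0, 'opening': 0.09204302084441508}
```

View pics/top0.png

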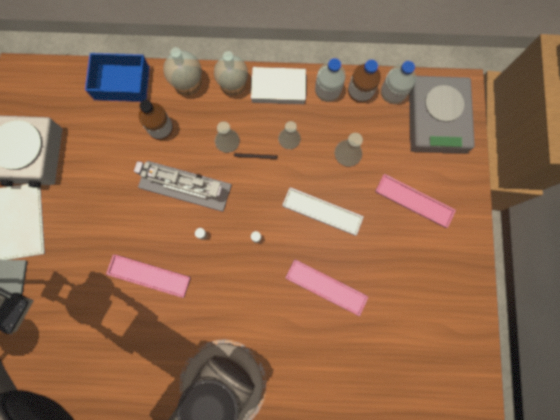

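View pics/scene0.png

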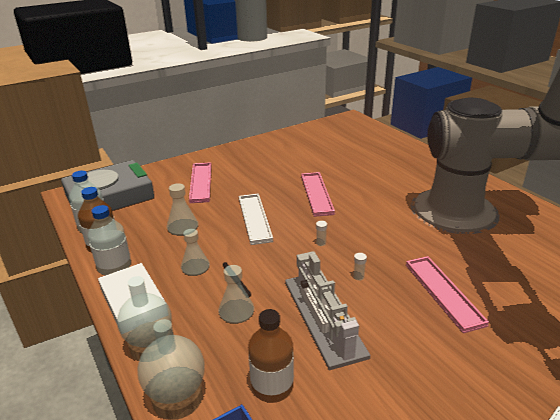

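```bash
cat > h.py <<'E'
from cell import *
import cv2, numpy as np
def proj(n,P):
    m=camera_model(n); T=m["world_to_cam"]; f=210/np.tan(np.radians(m["vfov"]/2))
    c=np.atleast_2d(P)@T[:3,:3].T+T[:3,3]
    return np.c_[m["cx"]+f*c[:,0]/-c[:,2], m["cy"]-f*c[:,1]/-c[:,2]]
def unproj(n,uv,z):
    m=camera_model(n); T=m["world_to_cam"]; f=210/np.tan(np.radians(m["vfov"]/2))
    uv=np.atleast_2d(uv); d=np.c_[(uv[:,0]-m["cx"])/f,-(uv[:,1]-m["cy"])/f,-np.ones(len(uv))]@T[:3,:3]
    o=-T[:3,:3].T@T[:3,3]; return o+d*((z-o[2])/d[:,2])[:,None]
E
python3 - <<'E'
from h import *
a=cv2.imread("pics/top0.png")[150:220,125:245]; b=cv2.imread("pics/scene0.png")[240:370,270:390]
a=cv2.resize(a,None,fx=6,fy=6,interpolation=2)
b=cv2.resize(b,None,fx=4.5,fy=4.5,interpolation=2)
cv2.imwrite("pics/ta.png",a);cv2.imwrite("pics/sb.png",b)
T=camera_model("scene")["world_to_cam"];print(-T[:3,:3].T@T[:3,3])
print("tray",unproj("top",[[288,189],[362,214],[357,233],[283,208]],.014))
print("rack",unproj("top",[[146,163],[230,187],[224,209],[140,186]],.006))
print("base",proj("top",[0,0,0]),proj("scene",[0,0,0]))
E
```

```text
[0.99447199 0.73884434 0.73829322]
tray [[ 0.54120467 -0.15994115  0.014     ]
 [ 0.47577284 -0.37280243  0.014     ]
 [ 0.42066457 -0.35848898  0.014     ]
 [ 0.48489487 -0.14729978  0.014     ]]
rack [[0.60623937 0.25886471 0.006     ]
 [0.54290176 0.00830603 0.006     ]
 [0.47729269 0.021952   0.006     ]
 [0.53626905 0.26984705 0.006     ]]
base [[222.09049114 384.84222138]] [[454.37517496 208.45856658]]
```

View pics/ta.png

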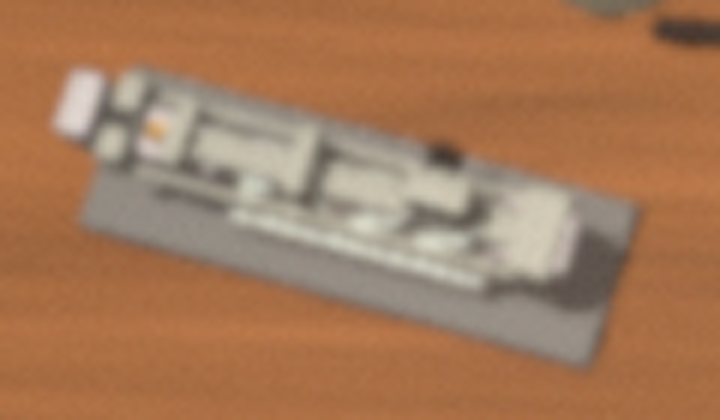

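View pics/sb.png

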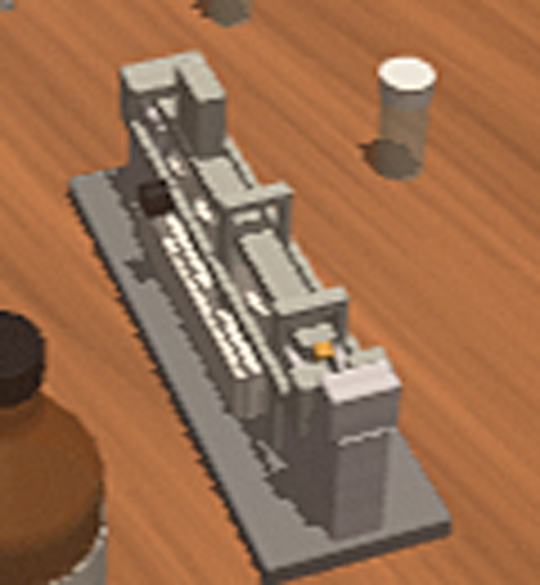

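```bash
cat >> h.py <<'E'
def pose(p,L):
    c,s=np.cos(p[2]),np.sin(p[2]); L=np.atleast_2d(L)
    return np.c_[p[0]+c*L[:,0]-s*L[:,1],p[1]+s*L[:,0]+c*L[:,1],L[:,2]]
E
python3 - <<'E'
from h import *
from scipy.optimize import least_squares
t=lambda x,y:(x/6+125-.4,y/6+150-.4); s=lambda x,y:(x/4.5+270-.4,y/4.5+240-.4)
B=[("top",t(140,66),[132,-42,-1]),("top",t(640,203),[-120,-42,-1]),("top",t(590,365),[-120,42,-1]),("top",t(80,225),[132,42,-1]),
("scene",s(68,185),[-120,-42,-1]),("scene",s(450,525),[132,42,-1]),("scene",s(265,572),[132,-42,-1]),
("top",t(308,160),[18,0,101]),("top",t(179,130),[78,0,93]),("scene",s(255,197),[18,0,101]),("scene",s(311,301),[78,0,93]),("top",t(80,102),[126,0,94]),("top",t(440,187),[-48,0,116])]
# y side is free: rack x dir -> try both signs of y
for sg in(1,-1):
    def r(p,full=False):
        o=[]
        for n,uv,L in B:
            L=np.array(L,float)/1000; L[1]*=sg
            if L[2]<0:L[2]=p[3]
            o.append(proj(n,pose(p,L))[0]-uv)
        o=np.array(o); return o if full else o.ravel()
    q=least_squares(r,[.54,.14,1.33,.008],loss="soft_l1"); print(sg,q.x,q.cost); 
    print(np.round(r(q.x,True),1).tolist())
E
```

```text
1 [0.54156181 0.1337019  1.33655006 0.00353394] 6.499134342246688
[[0.7, 0.5], [-0.6, -0.1], [-0.6, 0.2], [1.5, 0.7], [-0.3, 0.7], [-0.5, -1.6], [-0.7, -0.3], [-1.8, -0.5], [-0.6, -0.4], [0.3, -1.0], [0.2, -0.7], [-0.9, -0.4], [-1.4, -0.1]]
-1 [0.5696404  0.13108722 1.75250149 0.00196522] 258.91209372160176
[[-2.9, 36.6], [-0.0, 1.6], [4.7, -52.8], [4.6, -17.6], [1.0, 0.1], [-25.2, 10.6], [45.0, -23.7], [-0.3, -7.8], [-0.1, 1.0], [-9.2, 2.1], [1.4, -2.1], [-1.3, 8.1], [1.0, -17.3]]
```

```bash
python3 - <<'E'
from h import *
p=[.5416,.1337,1.3366]
print("grip",pose(p,[-.048,0,.116]))
for n,uv in dict(fa=(227,146),fb=(289,142),fc=(348,158),amb=(160,132)).items(): print(n,unproj("top",uv,0.02))
print("caps",unproj("top",[[201,233],[256,237]],.06))
print("marker",unproj("top",[256,156],.006))
im=cv2.imread("pics/top0.png"); o=cv2.resize(im[180:245,272:372],None,fx=6,fy=6,interpolation=2)
b=cv2.imread("pics/scene0.png");b=cv2.resize(b[185:250,230:290],None,fx=6,fy=6,interpolation=2)
cv2.imwrite("pics/tr.png",np.hstack([o,b[:390]]))
E
```

```text
grip [[0.53046106 0.08701034 0.116     ]]
fa [[0.66251478 0.02247083 0.02      ]]
fb [[ 0.6814628  -0.15854109  0.02      ]]
fc [[ 0.63886504 -0.33153007  0.02      ]]
amb [[0.69847307 0.22226869 0.02      ]]
caps [[ 0.39827018  0.07462782  0.06      ]
 [ 0.39285031 -0.07559498  0.06      ]]
marker [[ 0.63952764 -0.06304858  0.006     ]]
```

View pics/tr.png

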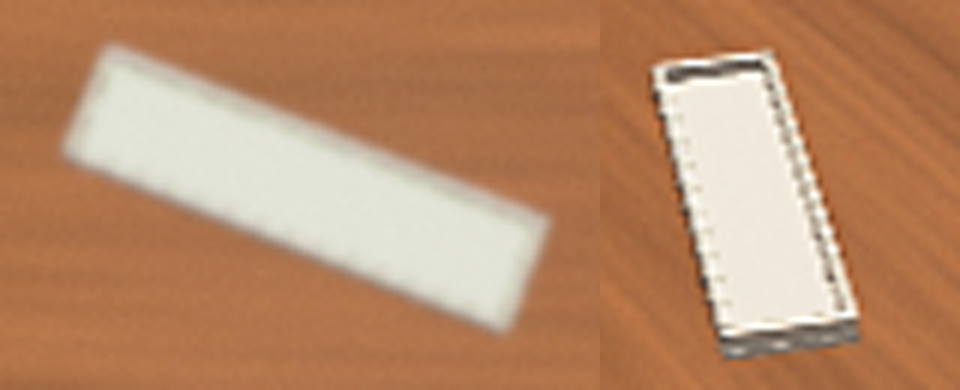

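Call:
step_arm([
  [1,4,-4,0,0,0,-0.125],
  [1,8,-8,0,0,0,-0.25],
  [1,11,-11,0,0,0,-0.37],
  [1,14,-14,0,0,0,-0.49],
  [1,17,-17,0,0,0,-0.6],
], grip_force=10)

```text
time: 0.52
tool_pos: [0.3592, 0.3318, 0.2265]
tool_rot: [-3.141, 0.0, 2.122]
contact_force: [-0.2, 1.0, -0.2]
opening: 0.0921
grip_force: 0.0
```

Call:
step_arm([
  [1,2,-3,0,0,0,-0.12],
  [1,4,-6,0,0,0,-0.24],
  [1,6,-9,0,0,0,-0.36],
  [1,8,-12,0,0,0,-0.48],
  [1,10,-15,0,0,0,-0.6],
])

```text
time: 0.93
tool_pos: [0.4589, 0.1817, 0.2265]
tool_rot: [-3.141, 0.0, 1.522]
contact_force: [-0.3, 0.3, -0.4]
opening: 0.0918
grip_force: 0.0
```

Call:
step_arm([
  [1,2,-3,-1,0,0,-0.1],
  [1,4,-6,-3,0,0,-0.19],
  [1,4.9,-7.4,-5,0,0,-0.19],
  [1,4.9,-7.4,-5,0,0,-0.19],
])

```text
time: 1.27
tool_pos: [0.5069, 0.1061, 0.1727]
tool_rot: [-3.136, 0.003, 1.333]
contact_force: [-1.1, -0.1, -0.8]
opening: 0.0915
grip_force: 0.0
```

```bash
python3 - <<'E'
from h import *
from scipy.optimize import least_squares
ob=observe(); print(ob["tool_pos"],ob["tool_rot"])
A=read_camera("top");S=read_camera("scene")
p=proj("top",ob["tool_pos"])[0];q=proj("scene",ob["tool_pos"])[0];print(p,q)
cv2.imwrite("pics/top1.png",A[:,:,::-1]);cv2.imwrite("pics/scene1.png",S[:,:,::-1])
g=pose([.5416,.1337,1.3366],[-.048,0,.116])
def crop(im,c,n,f):
    x,y=int(c[0])-n//2,int(c[1])-n//2; o=cv2.resize(im[y:y+n,x:x+n,::-1],None,fx=f,fy=f,interpolation=2)
    for P in(ob["tool_pos"],g[0]):
        u=(proj("top" if im is A else "scene",P)[0]-[x,y]+.5)*f; cv2.drawMarker(o,tuple(int(v) for v in u),(0,0,255),0,12)
    return o
cv2.imwrite("pics/c1.png",np.hstack([crop(A,p,66,6),crop(S,q,66,6)]))
t=lambda x,y:("top",(x/6+272-.4,y/6+180-.4)); s=lambda x,y:("scene",(x/6+230-.4,y/6+185-.4))
# tray: x towards +y world (left in top)
B=[(t(108,44),[113,-29]),(t(548,215),[-113,-29]),(t(508,332),[-113,29]),(t(62,155),[113,29]),(s(55,67),[-113,-29]),(s(172,52),[-113,29]),(s(257,318),[113,29]),(s(120,335),[113,-29])]
def r(p): return np.ravel([proj(n,pose(p,[a/1000,b/1000,.014]))[0]-uv for (n,uv),(a,b) in B])
q=least_squares(r,[.48,-.26,1.3]);print(q.x,np.round(q.fun,1))
E
```

```text
[0.50693904 0.10606228 0.17274984] [-3.13574915e+00  2.76992324e-03  1.33349501e+00]
[184.7944465  183.79679271] [330.03876014 234.55382674]
[ 0.4831779 -0.2590288  1.2185821] [-0.5 -0.6 -0.1  0.1 -0.5 -0.7 -0.3 -0.9 -0.2 -1.2  0.2 -1.1  0.4 -1.
  0.4 -0.7]
```

View pics/c1.png

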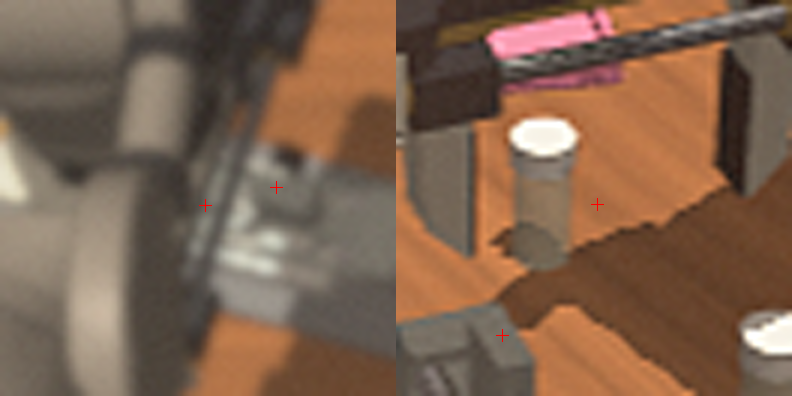

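```bash
python3 - <<'E'
from h import *
p=[.5416,.1337,1.3366]
im=cv2.imread("pics/scene0.png"); im2=cv2.imread("pics/top0.png")
f=8
def box(n,o,off,x0,x1,y,z0,z1,col):
    c=[[x0,-y],[x1,-y],[x1,y],[x0,y]]
    for z in(z1,z0):
        u=(proj(n,pose(p,[[a/1000,b/1000,z/1000] for a,b in c]))-off+.5)*f
        cv2.polylines(o,[np.int32(u)],True,col,1)
def ov(n,im,x,y,w,h):
    o=cv2.resize(im[y:y+h,x:x+w],None,fx=f,fy=f,interpolation=2); off=np.array([x,y])
    box(n,o,off,-63,-33,7,116,116,(0,0,255)); box(n,o,off,14,22,0,101,101,(255,0,0)); box(n,o,off,74,82,0,93,93,(255,0,0))
    box(n,o,off,-91,-91,20,88,88,(0,255,0)); box(n,o,off,-120,132,42,3.5,3.5,(255,255,0)); box(n,o,off,-91,89,8,80,80,(255,0,255))
    return o
a=ov("scene",im,293,248,50,70); b=ov("top",im2,135,155,50,70);b=ov("top",im2,177,160,50,70)
cv2.imwrite("pics/ov.png",np.hstack([a,b]))
print(proj("scene",pose(p,[-.048,0,.116])))
E
```

```text
[[314.21007426 256.49112149]]
```

View pics/ov.png

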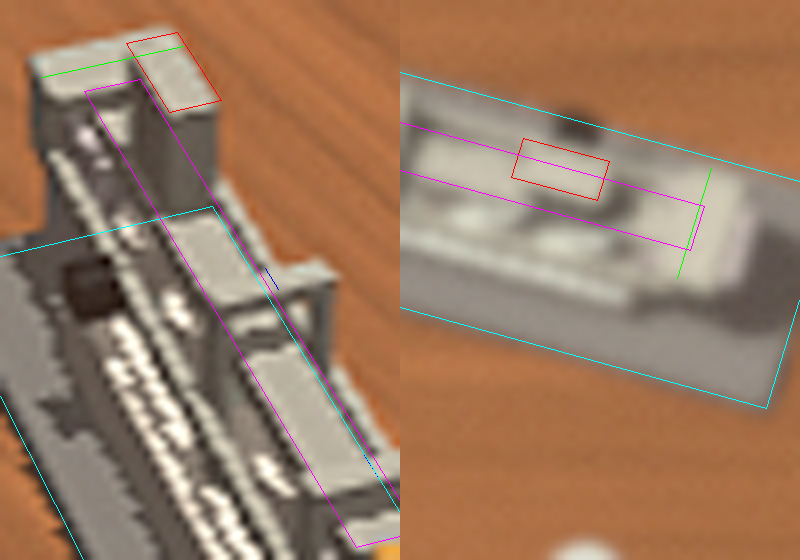

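Call:
step_arm([
  [1,1.1,-1,-2,0,0,0],
  [1,2.2,-1.9,-4,0,0,0],
  [1,2.2,-1.9,-4,0,0,0],
  [1,2.2,-1.9,-4,0,0,0],
])

```text
time: 1.7
tool_pos: [0.5288, 0.0914, 0.137]
tool_rot: [-3.14, -0.0, 1.339]
contact_force: [-0.1, -0.9, -0.4]
opening: 0.0918
grip_force: 0.0
```

Call:
step_arm([
  [1,0,-0.4,-3,0,0,0],
  [1,0,-0.4,-5.1,0,0,0],
  [0.4,0,-0.4,-5.1,0,0,0],
  [0.4,0,-0.4,-5.1,0,0,0],
  [0.4,0,-0.4,-5.1,0,0,0],
], grip_force=8)

```text
time: 2.12
tool_pos: [0.5303, 0.0872, 0.0879]
tool_rot: [3.139, -0.001, 1.339]
contact_force: [-0.2, -0.3, -0.1]
opening: 0.0761
grip_force: 0.0
```

Call:
step_arm([
  [0.1,0,0,0,0,0,0],
  [0.1,0,0,0,0,0,0],
  [0.1,0,0,0,0,0,0],
  [0.1,0,0,0,0,0,0],
])

```text
time: 2.45
tool_pos: [0.5297, 0.0864, 0.0864]
tool_rot: [3.14, -0.0, 1.338]
contact_force: [-0.3, 0.6, -0.2]
opening: 0.0494
grip_force: 0.0
```

```bash
python3 - <<'E'
from h import *
ob=observe(); print({k:np.round(v,4) for k,v in ob.items()})
A=read_camera("top");S=read_camera("scene")
a=cv2.resize(A[155:215,165:235,::-1],None,fx=6,fy=6,interpolation=2)
b=cv2.resize(S[225:285,285:345,::-1],None,fx=6,fy=6,interpolation=2)
cv2.imwrite("pics/c2.png",np.hstack([a,b]))
E
```

```text
{'time': np.float64(2.45), 'qpos': array([ 0.0189,  0.5151,  1.6774, -0.    ,  0.9478,  0.252 ]), 'qvel': array([-0.0014,  0.0057,  0.0036, -0.0004, -0.002 , -0.0004]), 'joint_efforts': array([ 6.08000e-02, -4.72907e+01, -1.97887e+01,  7.47000e-02,
        1.40000e-02,  1.20000e-03]), 'tool_pos': array([0.5297, 0.0864, 0.0864]), 'tool_rot': array([ 3.1404e+00, -3.0000e-04,  1.3378e+00]), 'contact_force': array([-0.2905,  0.5671, -0.2119]), 'torque': array([-0.0979,  0.0531,  0.0279]), 'grip_force': np.float64(0.0), 'opening': np.float64(0.0494)}
```

View pics/c2.png

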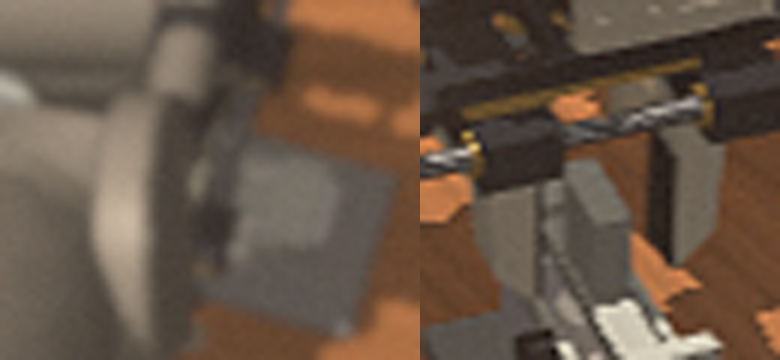

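Call:
step_arm([
  [0.05,0,0,0,0,0,0],
  [0.05,0,0,0,0,0,0],
  [0.05,0,0,0,0,0,0],
  [0.05,0,0,0,0,0,0],
  [0.05,0,0,0,0,0,0],
])

```text
time: 2.97
tool_pos: [0.5291, 0.0864, 0.0857]
tool_rot: [-3.141, 0.0, 1.338]
contact_force: [-1.1, 0.5, 0.7]
opening: 0.0139
grip_force: 8.0
```

Call:
step_arm([
  [0.05,0,0,0,0,0,0],
  [0.05,0,0,0,0,0,0],
])

```text
time: 3.13
tool_pos: [0.5291, 0.0864, 0.0857]
tool_rot: [-3.141, 0.0, 1.338]
contact_force: [-2.6, 1.2, 1.0]
opening: 0.0136
grip_force: 8.0
```

Call:
step_arm([
  [0.05,0,0,0,0,0,0],
  [0.05,0.05,0.2,0,0,0,0],
  [0.05,0.09,0.39,0,0,0,0],
  [0.05,0.14,0.58,0,0,0,0],
  [0.05,0.18,0.78,0,0,0,0],
], grip_force=18)

```text
time: 3.55
tool_pos: [0.5312, 0.0933, 0.0857]
tool_rot: [3.142, 0.002, 1.338]
contact_force: [-2.3, -7.0, 1.4]
opening: 0.014
grip_force: 18.0
```

Call:
step_arm([
  [0.05,0,0,0,0,0,0],
  [0.05,0,0,0,0,0,0],
])

```text
time: 3.72
tool_pos: [0.5312, 0.0936, 0.0856]
tool_rot: [3.141, 0.001, 1.338]
contact_force: [-1.1, -5.1, 0.4]
opening: 0.0141
grip_force: 18.0
```

Call:
step_arm([
  [0.05,0.03,0.1,0,0,0,0],
  [0.05,0.05,0.2,0,0,0,0],
  [0.05,0.05,0.2,0,0,0,0],
])

```text
time: 3.97
tool_pos: [0.5316, 0.0953, 0.0857]
tool_rot: [-3.142, 0.002, 1.338]
contact_force: [-1.7, -6.3, 0.4]
opening: 0.0139
grip_force: 18.0
```

Call:
step_arm([
  [0.05,0.03,0.1,0,0,0,0],
  [0.05,0.05,0.2,0,0,0,0],
  [0.05,0.05,0.2,0,0,0,0],
])

```text
time: 4.22
tool_pos: [0.5321, 0.0971, 0.0857]
tool_rot: [-3.142, 0.002, 1.338]
contact_force: [-2.7, -6.1, 1.2]
opening: 0.0139
grip_force: 18.0
```

Call:
step_arm([
  [0.05,0.02,0.1,0,0,0,0],
  [0.05,0.04,0.2,0,0,0,0],
  [0.05,0.04,0.2,0,0,0,0],
])

```text
time: 4.47
tool_pos: [0.5325, 0.099, 0.0857]
tool_rot: [3.142, 0.002, 1.338]
contact_force: [-1.7, -8.8, 1.8]
opening: 0.0136
grip_force: 18.0
```

Call:
step_arm([
  [0.05,0.02,0.1,0,0,0,0],
  [0.05,0.02,0.1,0,0,0,0],
])

```text
time: 4.63
tool_pos: [0.5327, 0.0999, 0.0857]
tool_rot: [3.142, 0.002, 1.338]
contact_force: [-2.3, -8.1, 1.6]
opening: 0.0141
grip_force: 18.0
```

Call:
step_arm([
  [0.05,0.02,0.1,0,0,0,0],
  [0.05,0.02,0.1,0,0,0,0],
])

```text
time: 4.8
tool_pos: [0.5328, 0.1002, 0.0857]
tool_rot: [-3.141, 0.003, 1.338]
contact_force: [-2.5, -10.5, 2.3]
opening: 0.014
grip_force: 18.0
```

Call:
step_arm([
  [0.05,0.02,0.1,0,0,0,0],
  [0.05,0.02,0.1,0,0,0,0],
])

```text
time: 4.97
tool_pos: [0.5327, 0.1003, 0.0857]
tool_rot: [-3.141, 0.005, 1.338]
contact_force: [-4.1, -15.2, 2.7]
opening: 0.0139
grip_force: 18.0
```

Call:
step_arm([
  [0.05,-0.01,-0.06,0,0,0,0],
  [0.05,-0.01,-0.05,0.24,-0.017,0.004,0],
  [0.05,-0.01,-0.03,0.48,-0.034,0.008,0],
  [0.05,-0.01,-0.03,0.48,-0.034,0.008,0],
], grip_force=30)

```text
time: 5.3
tool_pos: [0.5328, 0.1008, 0.0907]
tool_rot: [-3.141, 0.04, 1.339]
contact_force: [-4.0, -13.6, 0.3]
opening: 0.0142
grip_force: 30.0
```

Call:
step_arm([
  [0.05,-0.01,-0.04,0.24,-0.017,0.004,0],
  [0.05,-0.01,-0.03,0.48,-0.034,0.008,0],
  [0.05,-0.01,-0.03,0.48,-0.034,0.008,0],
])

```text
time: 5.55
tool_pos: [0.5329, 0.1012, 0.0954]
tool_rot: [-3.142, 0.074, 1.338]
contact_force: [-1.7, -9.3, -1.4]
opening: 0.0135
grip_force: 30.0
```

Call:
step_arm([
  [0.05,0,0.03,0.24,-0.017,0.004,0],
  [0.05,0.01,0.06,0.48,-0.034,0.008,0],
  [0.05,0.01,0.06,0.48,-0.034,0.008,0],
])

```text
time: 5.8
tool_pos: [0.5329, 0.1019, 0.1002]
tool_rot: [-3.142, 0.109, 1.338]
contact_force: [-2.1, -9.0, -2.0]
opening: 0.0138
grip_force: 30.0
```

Call:
step_arm([
  [0.05,0,0.04,0.24,-0.017,0.004,0],
  [0.05,0.01,0.08,0.48,-0.034,0.008,0],
  [0.05,0.01,0.08,0.48,-0.034,0.008,0],
  [0.05,0.01,0.08,0.48,-0.034,0.008,0],
], grip_force=45)

```text
time: 6.13
tool_pos: [0.533, 0.1026, 0.1047]
tool_rot: [-3.141, 0.143, 1.338]
contact_force: [-0.7, -7.3, -0.7]
opening: 0.0137
grip_force: 45.0
```

Call:
step_arm([
  [0.05,-0.07,-0.29,0.08,0,0,0],
  [0.05,-0.16,-0.67,0.14,0,0,0],
  [0.05,-0.25,-1.06,0.2,0,0,0],
  [0.05,-0.34,-1.44,0.25,0,0,0],
], grip_force=55)

```text
time: 6.47
tool_pos: [0.5294, 0.0892, 0.1069]
tool_rot: [-3.141, 0.14, 1.338]
contact_force: [-0.3, -1.7, -2.6]
opening: 0.0139
grip_force: 55.0
```

Call:
step_arm([
  [0.05,-0.18,-0.77,0.11,0,0,0],
  [0.05,-0.37,-1.54,0.23,0,0,0],
  [0.05,-0.55,-2.31,0.34,0,0,0],
  [0.05,-0.73,-3.08,0.45,0,0,0],
])

```text
time: 6.8
tool_pos: [0.5225, 0.0583, 0.1123]
tool_rot: [3.141, 0.139, 1.338]
contact_force: [-0.0, -0.4, -2.7]
opening: 0.0137
grip_force: 55.0
```

Call:
step_arm([
  [0.05,-0.18,-0.77,0.11,0,0,0],
  [0.05,-0.37,-1.54,0.23,0,0,0],
  [0.05,-0.55,-2.31,0.34,0,0,0],
  [0.05,-0.73,-3.08,0.45,0,0,0],
])

```text
time: 7.13
tool_pos: [0.515, 0.0272, 0.1166]
tool_rot: [3.141, 0.14, 1.338]
contact_force: [-0.4, 0.1, -2.0]
opening: 0.0136
grip_force: 55.0
```

Call:
step_arm([
  [0.05,-0.23,-0.96,0.14,0,0,0],
  [0.05,-0.46,-1.93,0.28,0,0,0],
  [0.05,-0.69,-2.89,0.42,0,0,0],
  [0.05,-0.92,-3.85,0.57,0,0,0],
  [0.05,-1.14,-4.8,0.7,0,0,0],
])

```text
time: 7.55
tool_pos: [0.5035, -0.021, 0.1236]
tool_rot: [3.141, 0.14, 1.338]
contact_force: [-0.0, 0.8, -2.8]
opening: 0.0138
grip_force: 55.0
```

```bash
python3 - <<'E'
from h import *
S=read_camera("scene");A=read_camera("top")
a=cv2.resize(S[160:300,220:360,::-1],None,fx=4,fy=4,interpolation=2);b=cv2.resize(A[140:280,180:240,::-1],None,fx=4,fy=4,interpolation=2)
cv2.imwrite("pics/c3.png",np.hstack([a,b]))
E
```

```text
(no output)
```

View pics/c3.png

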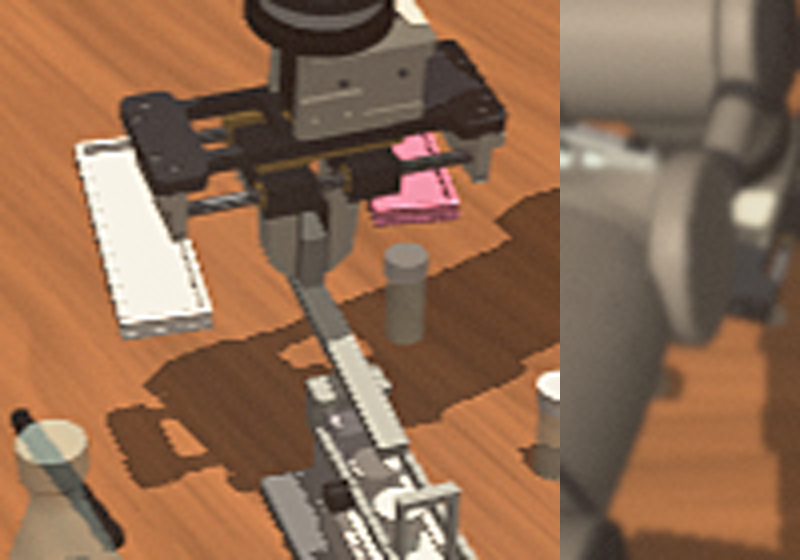

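Call:
step_arm([
  [0.05,0,0,1,0,0,0],
  [0.05,-0.2,-1,2,0.04,-0.01,0],
  [0.05,-0.5,-2,3,0.09,-0.021,0],
  [0.05,-0.8,-3,3.5,0.136,-0.032,0],
  [0.05,-1,-4,3.5,0.136,-0.032,0],
])

```text
time: 8.07
tool_pos: [0.4945, -0.0611, 0.1603]
tool_rot: [3.138, -0.001, 1.337]
contact_force: [0.1, -0.6, -2.0]
opening: 0.0137
grip_force: 55.0
```

Call:
step_arm([
  [0.05,-0.2,-2,0,0,0,-0.02],
  [0.05,-0.4,-4,0,0,0,-0.05],
  [0.05,-0.6,-6.5,0,0,0,-0.08],
  [0.05,-0.8,-9,0,0,0,-0.12],
  [0.05,-1,-11,0,0,0,-0.12],
])

```text
time: 8.48
tool_pos: [0.4837, -0.1714, 0.1585]
tool_rot: [-3.142, 0.002, 1.216]
contact_force: [0.2, 0.2, -2.8]
opening: 0.0136
grip_force: 55.0
```

Call:
step_arm([
  [0.05,-0.3,-2.5,0,0,0,0],
  [0.05,-0.6,-5,0,0,0,0],
  [0.05,-0.8,-7.5,0,0,0,0],
  [0.05,-1,-9.5,0,0,0,0],
  [0.05,-1.2,-10.5,0,0,0,0],
])

```text
time: 8.9
tool_pos: [0.4717, -0.2771, 0.1583]
tool_rot: [-3.142, 0.002, 1.217]
contact_force: [0.9, 0.7, -2.8]
opening: 0.0137
grip_force: 55.0
```

Call:
step_arm([
  [0.05,-0.3,-1.4,-2,0,0,0],
  [0.05,-0.53,-2.7,-4,0,0,0],
  [0.05,-0.53,-2.7,-6.5,0,0,0],
  [0.05,-0.53,-2.7,-9,0,0,0],
  [0.05,-0.53,-2.7,-10.5,0,0,0],
])

```text
time: 9.32
tool_pos: [0.4655, -0.3006, 0.0509]
tool_rot: [-3.138, -0.001, 1.218]
contact_force: [-1.0, -0.1, -3.0]
opening: 0.014
grip_force: 55.0
```

Call:
step_arm([
  [0.05,0,0,-0.5,0,0,0],
  [0.05,0,0,-1,0,0,0],
  [0.05,0,0,-1,0,0,0],
])

```text
time: 9.57
tool_pos: [0.4667, -0.3016, 0.0433]
tool_rot: [-3.141, 0.0, 1.218]
contact_force: [0.3, -0.8, -3.0]
opening: 0.0135
grip_force: 55.0
```

```bash
python3 - <<'E'
from h import *
S=read_camera("scene");A=read_camera("top")
p=[.4832,-.259,1.2186]
f=5
def ov(n,im,x,y,w,h):
    o=cv2.resize(im[y:y+h,x:x+w,::-1],None,fx=f,fy=f,interpolation=2)
    for X,Y,z,c in((.113,.029,.014,(255,0,0)),):
        u=(proj(n,pose(p,[[X,Y,z],[-X,Y,z],[-X,-Y,z],[X,-Y,z]]))-[x,y]+.5)*f; cv2.polylines(o,[np.int32(u)],True,c,1)
    return o
cv2.imwrite("pics/c4.png",np.hstack([ov("scene",S,215,160,85,100),ov("top",A,285,150,70,100)]))
E
```

```text
(no output)
```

View pics/c4.png

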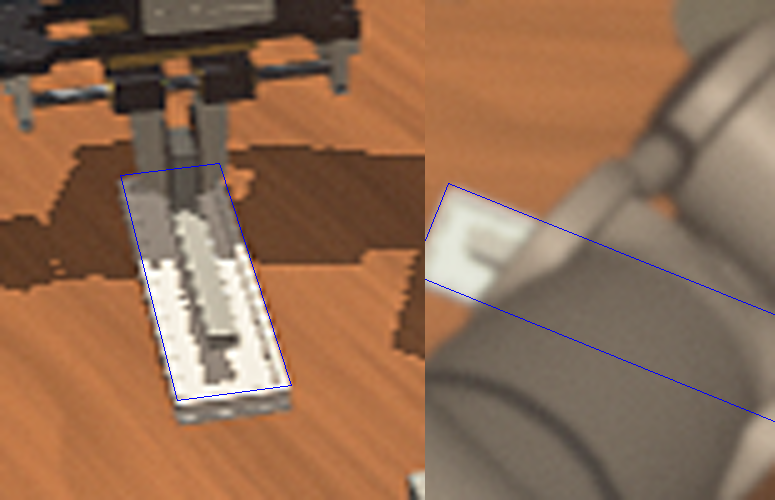

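Call:
step_arm([
  [0.05,0,-0.1,-0.6,0,0,0],
  [0.05,0,-0.2,-1.2,0,0,0],
  [0.05,0,-0.2,-1.6,0,0,0],
  [0.05,0,-0.2,-1.9,0,0,0],
  [0.05,0,-0.2,-1.9,0,0,0],
])

```text
time: 10.08
tool_pos: [0.4661, -0.3037, 0.0236]
tool_rot: [-3.14, -0.0, 1.218]
contact_force: [-0.6, 0.4, -2.7]
opening: 0.0139
grip_force: 55.0
```

Call:
step_arm([
  [0.05,0,0,-0.1,0,0,0],
  [0.05,0,0,-0.1,0,0,0],
], grip_force=30)

```text
time: 10.25
tool_pos: [0.4665, -0.304, 0.0234]
tool_rot: [3.142, -0.0, 1.218]
contact_force: [-0.5, 0.1, -2.8]
opening: 0.0141
grip_force: 30.0
```

Call:
step_arm([
  [0.05,0,0,-0.1,0,0,0],
  [0.05,0,0,-0.1,0,0,0],
])

```text
time: 10.42
tool_pos: [0.4665, -0.304, 0.0225]
tool_rot: [3.141, 0.0, 1.218]
contact_force: [0.3, -0.1, -2.4]
opening: 0.0139
grip_force: 30.0
```

Call:
step_arm([
  [0.05,0,0,-0.1,0,0,0],
  [0.05,0,0,-0.1,0,0,0],
])

```text
time: 10.58
tool_pos: [0.4665, -0.304, 0.0214]
tool_rot: [3.142, 0.0, 1.218]
contact_force: [-0.6, -0.4, -3.0]
opening: 0.0138
grip_force: 30.0
```

Call:
step_arm([
  [0.05,0,0,-0.1,0,0,0],
  [0.05,0,0,-0.1,0,0,0],
])

```text
time: 10.75
tool_pos: [0.4666, -0.304, 0.0207]
tool_rot: [3.141, 0.0, 1.218]
contact_force: [-0.4, 1.0, 0.1]
opening: 0.0137
grip_force: 30.0
```

Call:
step_arm([
  [0.05,0,0,-0.07,0,0,0],
  [0.05,0,0,-0.07,0,0,0],
])

```text
time: 10.92
tool_pos: [0.4666, -0.304, 0.0206]
tool_rot: [3.141, 0.0, 1.218]
contact_force: [-2.0, 1.0, 6.3]
opening: 0.0141
grip_force: 30.0
```

Call:
step_arm([
  [0.05,0,0,0.03,0,0,0],
  [0.3,0,0,0.1,0,0,0],
  [0.4,0,0,0.1,0,0,0],
  [0.4,0,0,0.1,0,0,0],
  [0.4,0,0,0.1,0,0,0],
], grip_force=5)

```text
time: 11.33
tool_pos: [0.4666, -0.3041, 0.0207]
tool_rot: [3.141, 0.0, 1.218]
contact_force: [-0.3, -0.3, 0.4]
opening: 0.0348
grip_force: 0.0
```

Call:
step_arm([
  [0.45,0,0,1,0,0,0],
  [0.45,0,0,3,0,0,0],
  [0.45,0,0,6,0,0,0],
  [0.45,0,0,10,0,0,0],
  [0.45,0,0,13,0,0,0],
])

```text
time: 11.75
tool_pos: [0.4667, -0.3042, 0.1539]
tool_rot: [3.14, 0.001, 1.218]
contact_force: [0.8, 0.2, 0.6]
opening: 0.0414
grip_force: 0.0
```

Call:
step_arm([
  [0.45,-3,3,2,0,0,0],
  [0.45,-6,6,4,0,0,0],
  [0.45,-9,9,4,0,0,0],
  [0.45,-12,12,4,0,0,0],
  [0.45,-12,12,4,0,0,0],
])

```text
time: 12.17
tool_pos: [0.3424, -0.1799, 0.1912]
tool_rot: [-3.139, -0.001, 1.219]
contact_force: [0.6, 0.3, -0.2]
opening: 0.0411
grip_force: 0.0
```

```bash
python3 - <<'E'
from h import *
S=read_camera("scene");A=read_camera("top")
cv2.imwrite("pics/sE.png",S[:,:,::-1]);cv2.imwrite("pics/tE.png",A[:,:,::-1])
# bar mask within the tray: pixels darker than the white floor in the scene view
p=[.4832,-.259,1.2186]
u=np.int32(proj("scene",pose(p,[[.105,.02,.005],[-.105,.02,.005],[-.105,-.02,.005],[.105,-.02,.005]]))+[.5,1])
m=np.zeros(S.shape[:2],np.uint8);cv2.fillPoly(m,[u],1)
g=S.min(2); 
x,y,w,h=cv2.boundingRect(u)
for r in range(y,y+h,2): print(r,' '.join(f"{v:3d}" if k else ' . ' for v,k in zip(g[r,x:x+w],m[r,x:x+w])))
E
```

```text
197  .   .   .   .   .   .   .   .   .   .   .  124 209 252 251  .   .   .   .   .   .   .   .   .   .   .   .   . 
199 245 243 239 240 206 145 109  65  85  82  79  66 186 239 235 183  .   .   .   .   .   .   .   .   .   .   .   . 
201  .  227 229 235 182 122 128  65  85  85  80  65 184 239 228 235  .   .   .   .   .   .   .   .   .   .   .   . 
203  .  229 228 231 244 192  46  74  88  87  81  67 185 239 230 230 237  .   .   .   .   .   .   .   .   .   .   . 
205  .   .  227 228 239 191  70  80  83  86  80  71 148 224 232 227 232  .   .   .   .   .   .   .   .   .   .   . 
207  .   .  228 228 236 198  86  61  73  81  79  67 126 209 232 227 227 235  .   .   .   .   .   .   .   .   .   . 
209  .   .   .  229 231 241 188 148 198 186 184 178 176 211 233 227 226 229 237  .   .   .   .   .   .   .   .   . 
211  .   .   .  227 228 231 242 176 117 178 172 170 168 186 223 230 225 226 231  .   .   .   .   .   .   .   .   . 
213  .   .   .   .  228 229 234 180 106 158 174 173 170 168 142 188 230 225 227 233  .   .   .   .   .   .   .   . 
215  .   .   .   .  229 227 228 236 174 126 184 174 169 
[... 866 characters left out ...]
   . 
231  .   .   .   .   .   .   .   .  192 230 228 232 198 137 159 174 170 169 164 184 222 229 227 224 231 189  .   . 
233  .   .   .   .   .   .   .   .   .  228 226 228 237 173 135 195 193 199 168 137 151 209 229 225 226 231  .   . 
235  .   .   .   .   .   .   .   .   .  200 228 227 235 187  81  79  73  74  71  63 144 219 229 226 226 227 232  . 
237  .   .   .   .   .   .   .   .   .   .  227 226 228 235 242 247 249 248 247 243 237 232 231 216 188 214 238  . 
239  .   .   .   .   .   .   .   .   .   .  207 231 243 254 251 250 251 237 209 181 132 105  90  85  93 102  90  88
241  .   .   .   .   .   .   .   .   .   .   .   98 104 104 103 103  .   .   .   .   .   .   .   .   .   .   .   .
```

```bash
python3 - <<'E'
from h import *
p=[.4832,-.259,1.2186]
x=int(np.min(np.int32(proj("scene",pose(p,[[.105,.02,.005],[-.105,.02,.005],[-.105,-.02,.005],[.105,-.02,.005]]))+[.5,1])[:,0]))
w=unproj("scene",[[x+17,233]],.015)[0]
d=w[:2]-p[:2];c,s=np.cos(p[2]),np.sin(p[2]);print("bar far end in tray",c*d[0]+s*d[1],-s*d[0]+c*d[1])
print(observe()["contact_force"])
E
```

```text
bar far end in tray 0.09092887276894566 -0.0026286654588069183
[-0.19766285 -0.6790188   0.98274126]
```

```bash
python3 -c "
from cell import *
print(hand_in())"
```

```text
the job is handed in; nothing more can be done
None
```

The keeper bar was freed and drawn out of the rack, laid grip-up in the white tray close to its centre (about 1 mm along, 3 mm across), and released at about 12 s of the 48 s. The job is handed in; no verdict came back.

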